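# Find the one unlocked socket in the tin by feel

## Robot

A 6-joint arm with a two-finger parallel gripper is mounted at the origin on the work surface. World frame = base frame: x ahead of the robot, y to its left, z up, the work surface at z = 0. Lengths are in m, angles in rad, forces in N, time in s.
With the tool pointing down it reaches from about 0.35 to 0.85 m from the base axis. Payload 8.1 kg.
Tool frame: the origin (TCP) lies midway between the tips of the shut fingers; the grasp point (between the pads) lies 19 mm behind it; z points along the fingers, y is the line along which they close (so a half turn about z gives the same grasp; the last joint's range is limited). The gripper opens to 93 mm and grips with 3 to 60 N. Pads are 15 mm wide; open, the fingers measure 128 mm over their backs; the gripper's body (75 mm by 188 mm) begins 65 mm behind the grasp point.
Start: joints at [1.041, 0.13, 1.488, -0, 1.523, -0.085], TCP at [0.258, 0.542, 0.186] pointing down, gripper open.
Joint ranges: [-2.96, 2.96], [-0.89, 2.26], [0.02, 2.5], [-1.34, 4.48], [0, 2.73], [-2.66, 2.66]. Speed limits (rad/s): [2.39, 2.39, 2.79, 3.14, 3.14, 3.14].

## Interface

Orientations are given as a rotation vector (axis times angle).
In Python, from plant import robot, cams gives the robot as it stands. The module is installed in compiled form; this text tells all that it offers.
- The arm moves only by the tool play_rows, never from a script. Its arguments are lists of equal length, an entry for each row: "slide": the shift along the tool's x, y, z scaled (see below), a list of three; "twist": the turn, a rotation vector about the tool's x, y, z scaled (see below), a list of three. A call has exactly 8 rows; each row shifts and turns the commanded pose from where the row before left it, along the tool's axes as they then stand; what a row does not reach is not made up. The controller multiplies each number of a shift by 25 cm and each number of a turn by 60 degrees. A row lasts 1/10 s, in which the tool goes at most 50 mm and 8.59 degrees, less where a joint would pass 70% of its speed; a pose out of reach is approached as far as the arm can. A call with a number of a shift or a turn outside -1 to 1 is refused whole. A call with a gripper value outside its range is refused whole. "fingers" is the closure, from -1 (fully open) to 1 (shut), set as the call begins (left out, the last holds). The fingers move at their own pace and stop on an object; "force" is the grip in N (left out, the last holds). Time passes only in rows, so rows that do not move let the fingers close, or fill a call up. It gives the time, the measured TCP pose, the force, the opening and the grip force at its end, in the units of the state.
- robot.read_state(): the state, without advancing time (a new reading comes with each control period).
- cams.read_camera(name): name is "side" or "top"; returns (picture, depth): 384x512x3 uint8, red, green, blue; 384x512 float32, m along the optical axis (not along the pixel's ray), 0 where there is no reading.
- cams.get_calibration(name): a dict with "fx", "fy", "cx", "cy" (pixels), "k1" (the pictures are not rectified: a ray, as slopes to the right and down, at radius r is drawn at 1 + k1 r^2 times it, then the intrinsics apply), "world_from_camera" (4x4, takes a point from camera to world coordinates). Camera axes: x right, y down, z forward; pixel columns grow to the right and rows downward; lengths in m; the calibration is good to about 2 mm. A picture is of the moment at which its call begins. get_calibration takes no time and is no camera call.
- robot.close_job(): hands the job in; it is judged then, once.
The state is a dict: "t": time; "q": joint angles; "dq": joint speeds; "joint_torque": joint torques, N m; "tool_pos": TCP position; "orientation": TCP orientation; "force": force on the tool from outside, world axes, zero at the start; "wrist_torque": the same for the moment, N m; "opening": finger opening in m; "gripper_force": force on a finger pad.
Only numpy, scipy, OpenCV 4.12 (cv2) and the standard library are available. Lean on these libraries where they do the work, as an engineer would, in place of code of your own. Each camera call takes 0.05 s, during which the arm holds its last target. There are 200 camera calls.

## Task

Three of the four look-alike sockets in the deep blue tin are locked onto their studs and one just sits loose and would fall out when the flap is folded up. Feel for the loose one by tugging gently, never pulling hard enough to tear a locked one's stud out of its seat, then lift it out and set it down upright on the floor of the white dish, lowering it all the way rather than dropping it. Leave the other sockets in the tin, and the dish and everything else on the ledge where they are.

Things in the scene. Friction and masses are not known exactly. Their poses are not given: they have to be found in the camera images.
- tin: deep blue opaque open-topped metal tin, fixed, 190 x 190 outside, 55 high, walls and floor 5 thick (inner floor 5 above the ledge); origin at the centre of its underside, x and y along its walls. Four look-alike sockets stand inside, at (x, y) in its frame: a (-40, 40), b (-40, -40), c (40, 40), d (40, -40). Its hidden studs are described under the stud joints
- socket_a (a point): one of four aluminium sockets that look exactly alike: upright round cylinder 26 across, 40 high, 0.05 to 0.12 kg, grey band, dark recess drawn in the top; this point is its centre, 20 above its underside, z up its axis. It stands drive hole down over a hidden stud on the tin floor (tin inner floor to socket top 40). It may be the loose one or one of the three locked ones; the letter says nothing about that and it changes each time
- socket_b (a point): one of four aluminium sockets that look exactly alike: upright round cylinder 26 across, 40 high, 0.05 to 0.12 kg, grey band, dark recess drawn in the top; this point is its centre, 20 above its underside, z up its axis. It stands drive hole down over a hidden stud on the tin floor (tin inner floor to socket top 40). It may be the loose one or one of the three locked ones; the letter says nothing about that and it changes each time
- socket_c (a point): one of four aluminium sockets that look exactly alike: upright round cylinder 26 across, 40 high, 0.05 to 0.12 kg, grey band, dark recess drawn in the top; this point is its centre, 20 above its underside, z up its axis. It stands drive hole down over a hidden stud on the tin floor (tin inner floor to socket top 40). It may be the loose one or one of the three locked ones; the letter says nothing about that and it changes each time
- socket_d (a point): one of four aluminium sockets that look exactly alike: upright round cylinder 26 across, 40 high, 0.05 to 0.12 kg, grey band, dark recess drawn in the top; this point is its centre, 20 above its underside, z up its axis. It stands drive hole down over a hidden stud on the tin floor (tin inner floor to socket top 40). It may be the loose one or one of the three locked ones; the letter says nothing about that and it changes each time
- stud_1 (a joint): how far one of the four sprung studs is pulled up out of the tin floor, in m, 0 at rest. Stud numbers are not tied to places or to socket letters. Three studs lock their socket on: the socket moves up freely by 1.5 mm, then the stud's spring pulls back with 5 N per mm. A stud pulled up more than 6 mm (30 N) is torn out of its seat: a failure. The loose socket sits on a plain stud 11 mm tall and lifts off with only its own weight
- stud_2 (a joint): how far one of the four sprung studs is pulled up out of the tin floor, in m, 0 at rest. Stud numbers are not tied to places or to socket letters. Three studs lock their socket on: the socket moves up freely by 1.5 mm, then the stud's spring pulls back with 5 N per mm. A stud pulled up more than 6 mm (30 N) is torn out of its seat: a failure. The loose socket sits on a plain stud 11 mm tall and lifts off with only its own weight
- stud_3 (a joint): how far one of the four sprung studs is pulled up out of the tin floor, in m, 0 at rest. Stud numbers are not tied to places or to socket letters. Three studs lock their socket on: the socket moves up freely by 1.5 mm, then the stud's spring pulls back with 5 N per mm. A stud pulled up more than 6 mm (30 N) is torn out of its seat: a failure. The loose socket sits on a plain stud 11 mm tall and lifts off with only its own weight
- stud_4 (a joint): how far one of the four sprung studs is pulled up out of the tin floor, in m, 0 at rest. Stud numbers are not tied to places or to socket letters. Three studs lock their socket on: the socket moves up freely by 1.5 mm, then the stud's spring pulls back with 5 N per mm. A stud pulled up more than 6 mm (30 N) is torn out of its seat: a failure. The loose socket sits on a plain stud 11 mm tall and lifts off with only its own weight
- dish_floor (a point): centre of the inner floor of a white ceramic dish, loose, 0.4 kg; this point is 6 above the ledge; the flat inner floor is about 94 across, the rim 120 across and 20 above the ledge; z up
- wiper: grey wiper arm, about 420 long, lying along its own y, 24 high; origin under its middle; bystander
- jug: closed green plastic jug with a handle on top and black cap, 90 x 130 x 225 high, about 0.9 kg; origin at the centre of its underside; bystander
- funnel: orange plastic funnel standing mouth down, 110 across, 110 high; origin at the centre of its underside; bystander
- spray: closed yellow spray can, 64 across, 170 high; origin at the centre of its underside; bystander
- wrench: steel spanner, 200 long, lying flat along its own x; origin at its middle; bystander
Things that resemble listed ones, but are neither listed nor needed, are in the scene too. Leave any green look-alike of the part that bears socket_a alone. What is shaped like the part that bears socket_c but red is not meant.

How it is judged:
On the way:
1. a socket, still held by the fingers, is upright inside the dish with its underside within 6 mm of the dish floor ((((horizontal distance between socket_a and dish_floor below 0.035 m and z of socket_a in the frame of dish_floor between 0.015 and 0.026 m and angle between socket_a's own z axis and vertical below 0.15 rad) and contact force between the fingers and sock_a above 0.3 N) or ((horizontal distance between socket_b and dish_floor below 0.035 m and z of socket_b in the frame of dish_floor between 0.015 and 0.026 m and angle between socket_b's own z axis and vertical below 0.15 rad) and contact force between the fingers and sock_b above 0.3 N) or ((horizontal distance between socket_c and dish_floor below 0.035 m and z of socket_c in the frame of dish_floor between 0.015 and 0.026 m and angle between socket_c's own z axis and vertical below 0.15 rad) and contact force between the fingers and sock_c above 0.3 N) or ((horizontal distance between socket_d and dish_floor below 0.035 m and z of socket_d in the frame of dish_floor between 0.015 and 0.026 m and angle between socket_d's own z axis and vertical below 0.15 rad) and contact force between the fingers and sock_d above 0.3 N))), for 0.1 s.
At the end, for the whole second after the job is handed in: One socket stands upright (within 0.15 rad) and still on the dish floor, its axis within 35 mm of the dish centre and its centre 15 to 26 mm above the dish floor; the other three are still in the tin ((((horizontal distance between socket_a and dish_floor below 0.035 m and z of socket_a in the frame of dish_floor between 0.015 and 0.026 m and angle between socket_a's own z axis and vertical below 0.15 rad) and linear speed of sock_a below 0.02 m/s) or ((horizontal distance between socket_b and dish_floor below 0.035 m and z of socket_b in the frame of dish_floor between 0.015 and 0.026 m and angle between socket_b's own z axis and vertical below 0.15 rad) and linear speed of sock_b below 0.02 m/s) or ((horizontal distance between socket_c and dish_floor below 0.035 m and z of socket_c in the frame of dish_floor between 0.015 and 0.026 m and angle between socket_c's own z axis and vertical below 0.15 rad) and linear speed of sock_c below 0.02 m/s) or ((horizontal distance between socket_d and dish_floor below 0.035 m and z of socket_d in the frame of dish_floor between 0.015 and 0.026 m and angle between socket_d's own z axis and vertical below 0.15 rad) and linear speed of sock_d below 0.02 m/s)) and ((horizontal distance between socket_a and dish_floor below 0.035 m and z of socket_a in the frame of dish_floor between 0.015 and 0.026 m and angle between socket_a's own z axis and vertical below 0.15 rad) or (x of socket_a in the frame of tin between -0.09 and 0.09 m and y of socket_a in the frame of tin between -0.09 and 0.09 m and z of socket_a in the frame of tin below 0.04 m)) and ((horizontal distance between socket_b and dish_floor below 0.035 m and z of socket_b in the frame of dish_floor between 0.015 and 0.026 m and angle between socket_b's own z axis and vertical below 0.15 rad) or (x of socket_b in the frame of tin between -0.09 and 0.09 m and y of socket_b in the frame of tin between -0.09 and 0.09 m and z of socket_b in the frame of tin below 0.04 m)) and ((horizontal distance between socket_c and dish_floor below 0.035 m and z of socket_c in the frame of dish_floor between 0.015 and 0.026 m and angle between socket_c's own z axis and vertical below 0.15 rad) or (x of socket_c in the frame of tin between -0.09 and 0.09 m and y of socket_c in the frame of tin between -0.09 and 0.09 m and z of socket_c in the frame of tin below 0.04 m)) and ((horizontal distance between socket_d and dish_floor below 0.035 m and z of socket_d in the frame of dish_floor between 0.015 and 0.026 m and angle between socket_d's own z axis and vertical below 0.15 rad) or (x of socket_d in the frame of tin between -0.09 and 0.09 m and y of socket_d in the frame of tin between -0.09 and 0.09 m and z of socket_d in the frame of tin below 0.04 m))); the robot touches nothing.
It fails at once if a locked stud is pulled up more than 6 mm (about 30 N) (value of joint any of stud_1, stud_2, stud_3, stud_4 above 0.006 m).
It fails at once if the dish is shifted more than 40 mm (distance of dish_floor from where it was at the start of the episode above 0.04 m).
It fails at once if a bystander on the ledge is shifted more than 30 mm (distance of any of wiper, jug, funnel, spray, wrench from where it was at the start of the episode above 0.03 m).
It also fails if it takes over 70 s, if anything falls off the work surface, if the arm or the gripper's body presses on something with over 40 N, if the wrist force passes 120 N, or if a joint passes its speed limit or range.

## Working session

There is one attempt and no reset: what is moved stays moved. The work goes in short steps, Python scripts to look and compute and a tool call to move; the robot and the scene stay as the last step left them, time stands still between calls to the robot, and variables do not carry over. Pictures are saved under pics/ and viewed, at most 10 in all, crops included, and the job is handed in when it is done.

Besides the shell and the picture viewer there is one more tool, called after "Request:" as name(argument=value, ...), one argument or row to a line, values as JSON. play_rows: Moves the arm, as the interface text tells. Shifts and turns lie within -1 to 1; 1 stands for 25 cm of shift or 60 degrees of turn. Its arguments: {"type":"object","properties":{"slide":{"type":"array"},"twist":{"type":"array"},"fingers":{"type":"number"},"force":{"type":"number"}},"required":["slide","twist"]}

```bash
mkdir -p pics
cat > h.py <<'E'
import numpy as np, cv2
from plant import robot, cams
def cal(n):
    c=cams.get_calibration(n); K=np.array([[c['fx'],0,c['cx']],[0,c['fy'],c['cy']],[0,0,1.]]); return K,c['k1'],np.array(c['world_from_camera'])
def ray(n,px):
    K,k1,T=cal(n); p=cv2.undistortPoints(np.array(px,float).reshape(-1,1,2),K,np.array([k1,0,0,0.])).reshape(-1,2)
    return T[:3,3], np.c_[p,np.ones(len(p))]@T[:3,:3].T
def onplane(n,px,z):
    o,d=ray(n,px); return o+d*((z-o[2])/d[:,2])[:,None]
def cloud(n,depth):
    v,u=np.mgrid[:depth.shape[0],:depth.shape[1]]; o,d=ray(n,np.c_[u.ravel(),v.ravel()])
    return (o+d*depth.reshape(-1,1)).reshape(*depth.shape,3)
E
python3 - <<'E'
from h import *
for n in('side','top'):
    p,d=cams.read_camera(n); cv2.imwrite(f'pics/{n}0.png',p[:,:,::-1]); np.savez(f'{n}0.npz',p=p,d=d)
    print(n,cal(n)[2].round(2).tolist(),(d>0).mean())
print(robot.read_state())
E
```

```text
side [[0.99, -0.07, 0.1, 0.42], [-0.12, -0.6, 0.79, -0.9], [0.0, -0.8, -0.61, 0.77], [0.0, 0.0, 0.0, 1.0]] 0.9957478841145834
top [[0.01, -0.98, 0.19, 0.31], [-1.0, -0.01, 0.0, 0.02], [0.0, -0.19, -0.98, 1.14], [0.0, 0.0, 0.0, 1.0]] 0.9961649576822916
{'t': 0.1, 'q': array([ 1.04057837e+00,  1.31100778e-01,  1.48916172e+00,  3.15947217e-05,
        1.52299179e+00, -8.54112318e-02]), 'dq': array([ 0.00171632, -0.00071034, -0.00189727,  0.00201218, -0.00109711,
       -0.00018499]), 'joint_torque': array([ 1.31622379e-03, -5.61341000e+01, -4.93095160e+01,  7.70044397e-02,
        2.90964358e-02, -3.29329055e-05]), 'tool_pos': array([0.25785872, 0.54114158, 0.1845881 ]), 'orientation': array([-6.92839460e-01, -3.06369383e+00,  2.47197123e-03]), 'force': array([-0.3174374 , -0.08018525, -0.43964331]), 'wrist_torque': array([ 0.01363238,  0.01060715, -0.02549701]), 'gripper_force': 0.0, 'opening': 0.09316840206917902}
```

View pics/top0.png

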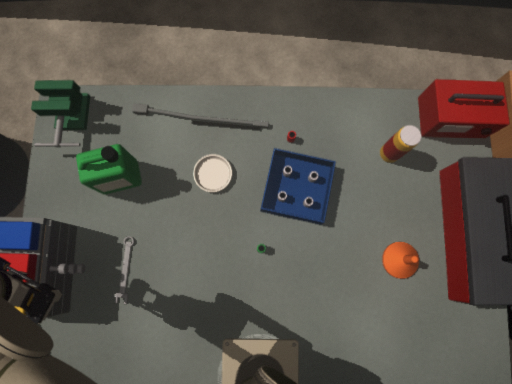

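View pics/side0.png

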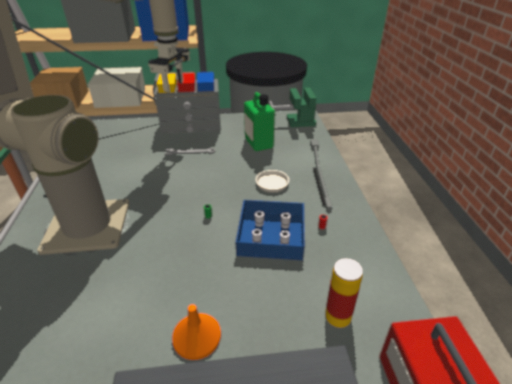

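The top view shows the blue tin around (299,186), with sockets at about (289,170), (314,176), (283,196) and (309,201). The white dish is at (213,173), and red and green decoys sit at (292,136) and (262,248). The side view shows the same layout with nothing between the tin and the dish.

Run:
```python
from h import *
for n,box,dbox in(('top',(250,140,350,235),(185,145,240,200)),('side',(225,190,315,270),(245,160,300,200))):
    z=np.load(f'{n}0.npz'); p=z['p'].astype(int); P=cloud(n,z['d'])
    u0,v0,u1,v1=box
    m=np.zeros(p.shape[:2],np.uint8); s=p[v0:v1,u0:u1]
    m[v0:v1,u0:u1]=(s[...,2]>s[...,0]+35)
    cs,_=cv2.findContours(m,cv2.RETR_EXTERNAL,cv2.CHAIN_APPROX_NONE); c=max(cs,key=cv2.contourArea)
    if n=='top':
        # tin by rim points
        rim=(m>0)&(abs(P[...,2]-.055)<.006); q=P[rim][:,:2].astype(np.float32); r=cv2.minAreaRect(q*1000); print(n,'tin rim mm',r,rim.sum())
    f=np.zeros_like(m); cv2.drawContours(f,[c],-1,1,-1)
    w=((f>0)&(P[...,2]>.038)&(P[...,2]<.051)&(p.max(2)-p.min(2)<40)).astype(np.uint8)
    k,l,st,ce=cv2.connectedComponentsWithStats(w)
    for i in range(1,k):
        if st[i,4]>8: print(n,'sock',ce[i].round(1),st[i,4],P[l==i].mean(0).round(4),onplane(n,[ce[i]],.045)[0].round(4))
    a0,b0,a1,b1=dbox; dm=np.zeros_like(m); dm[b0:b1,a0:a1]=(p[b0:b1,a0:a1].min(2)>150)
    dr=(dm>0); Q=P[dr]; print(n,'dish',dr.sum(),'z pct',np.percentile(Q[:,2],[5,50,95]).round(4))
    cd=max(cv2.findContours(dm,cv2.RETR_EXTERNAL,cv2.CHAIN_APPROX_NONE)[0],key=cv2.contourArea)
    e=onplane(n,cd.reshape(-1,2),.02)[:,:2].astype(np.float32); print('rim circle',cv2.minEnclosingCircle(e*1000), (np.linalg.lstsq(np.c_[2*e,np.ones(len(e))],(e**2).sum(1),rcond=None)[0]).round(4))
```

```text
top tin rim mm ((554.3391723632812, -107.86682891845703), (188.8572540283203, 189.78353881835938), 78.39689636230469) 306
top sock [313.7 175.7] 58 [ 0.5843 -0.1556  0.0446] [ 0.5842 -0.1555  0.045 ]
top sock [308.4 201.4] 60 [ 0.506  -0.1387  0.0447] [ 0.5059 -0.1386  0.045 ]
top dish 937 z pct [0.0019 0.0061 0.0197]
rim circle ((595.87890625, 152.046630859375), 59.31073760986328) [ 0.5965  0.1517 -0.3755]
side sock [259.3 214.5] 54 [ 0.5258 -0.0628  0.045 ] [ 0.5258 -0.0628  0.045 ]
side sock [285.4 216. ] 52 [ 0.6031 -0.0787  0.0448] [ 0.603  -0.0789  0.045 ]
side sock [256.9 232.7] 60 [ 0.5094 -0.1413  0.0452] [ 0.5094 -0.1411  0.045 ]
side sock [284.9 234.5] 62 [ 0.5874 -0.1576  0.045 ] [ 0.5874 -0.1576  0.045 ]
side dish 456 z pct [0.0025 0.0079 0.0223]
rim circle ((599.8236083984375, 154.57705688476562), 64.24790954589844) [ 0.5984  0.151  -0.3778]
```

Request:
play_rows(
  slide=[
    [0,0,0],
    [0,0,0],
    [-0.11,-0.153,0],
    [-0.11,-0.153,0],
    [-0.11,-0.153,0],
    [-0.11,-0.153,0],
    [-0.11,-0.153,0],
    [-0.11,-0.153,0],
  ],
  twist=[
    [0,0,-0.116],
    [0,0,-0.116],
    [0,0,0],
    [0,0,0],
    [0,0,0],
    [0,0,0],
    [0,0,0],
    [0,0,0],
  ],
  fingers=-0.07,
  force=15,
)

```text
t: 0.9
tool_pos: [0.3739, 0.2819, 0.1852]
orientation: [-0.316, -3.125, 0.0]
force: [0.8, -0.1, 0.5]
opening: 0.05
gripper_force: 0.0
```

Request:
play_rows(
  slide=[
    [-0.11,-0.153,0],
    [-0.11,-0.153,0],
    [-0.11,-0.153,0],
    [-0.11,-0.153,0],
    [-0.11,-0.153,0],
    [-0.11,-0.153,0],
    [-0.11,-0.153,0],
    [0,0,0],
  ],
  twist=[
    [0,0,0],
    [0,0,0],
    [0,0,0],
    [0,0,0],
    [0,0,0],
    [0,0,0],
    [0,0,0],
    [0,0,0],
  ],
)

```text
t: 1.7
tool_pos: [0.5096, -0.0222, 0.1849]
orientation: [-0.325, -3.124, 0.003]
force: [-0.3, 1.2, 0.1]
opening: 0.0497
gripper_force: 0.0
```

```bash
cat >> h.py <<'E'
from scipy.spatial.transform import Rotation as R
def goto(x,y,z):
    s=robot.read_state(); T=R.from_rotvec(s['orientation'])
    print('t',s['t'].__round__(2),'pos',s['tool_pos'].round(4),'F',s['force'].round(2),'open',round(s['opening'],4),'yaw_y',np.degrees(np.arctan2(*T.as_matrix()[1::-1,1])).round(2),'tilt',T.as_matrix()[:,2].round(3))
    print('slide/0.25',(T.inv().apply(np.array([x,y,z])-s['tool_pos'])/.25).round(4))
E
python3 -c "
from h import *
goto(.524,-.0615,.08)"
```

```text
t 1.7 pos [ 0.5096 -0.0222  0.1849] F [-0.35  1.18  0.11] open 0.0497 yaw_y 78.14 tilt [-0.001 -0.002 -1.   ]
slide/0.25 [-0.0886 -0.1412  0.4198]
```

Request:
play_rows(
  slide=[
    [-0.089,-0.141,0],
    [0,0,0.15],
    [0,0,0.15],
    [0,0,0.12],
    [0,0,0],
    [0,0,0],
    [0,0,0],
    [0,0,0],
  ],
  twist=[
    [0,0,0],
    [0,0,0],
    [0,0,0],
    [0,0,0],
    [0,0,0],
    [0,0,0],
    [0,0,0],
    [0,0,0],
  ],
)

```text
t: 2.5
tool_pos: [0.5251, -0.0563, 0.083]
orientation: [0.316, 3.122, -0.001]
force: [-0.6, 0.2, -0.1]
opening: 0.0498
gripper_force: 0.0
```

```bash
python3 -c "
from h import *
goto(.524,-.0615,.015)
for n,b in (('side',(220,150,320,270)),('top',(240,130,350,240))):
    p,d=cams.read_camera(n); c=p[b[1]:b[3],b[0]:b[2],::-1]; cv2.imwrite(f'pics/{n}1.png',cv2.resize(c,None,fx=5,fy=5,interpolation=2))
"
```

```text
t 2.5 pos [ 0.5251 -0.0563  0.083 ] F [-0.58  0.24 -0.13] open 0.0498 yaw_y 78.45 tilt [ 0.004 -0.001 -1.   ]
slide/0.25 [ 0.0013 -0.0212  0.2719]
```

View pics/side1.png

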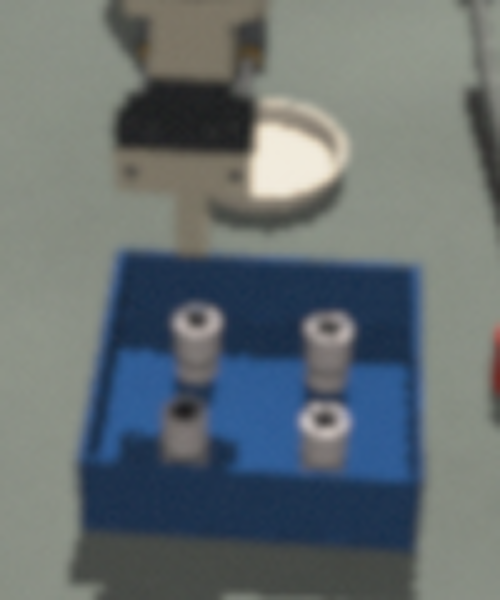

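The side crop shows the fingers above the tin at crop (190,250), in line with the near-left socket column. All four sockets are in place. I'll correct y and descend.

Request:
play_rows(
  slide=[
    [0.001,-0.021,0.02],
    [0,0,0.05],
    [0,0,0.06],
    [0,0,0.06],
    [0,0,0.05],
    [0,0,0.03],
    [0,0,0],
    [0,0,0],
  ],
  twist=[
    [0,0,0],
    [0,0,0],
    [0,0,0],
    [0,0,0],
    [0,0,0],
    [0,0,0],
    [0,0,0],
    [0,0,0],
  ],
)

```text
t: 3.4
tool_pos: [0.5222, -0.0612, 0.013]
orientation: [-0.316, -3.125, -0.0]
force: [0.1, 0.8, 0.1]
opening: 0.0495
gripper_force: 0.0
```

```bash
python3 -c "
from h import *
goto(.524,-.0615,.015)
print(onplane('side',[[258,200.6]],.083))
p,d=cams.read_camera('side');b=(220,150,320,270); c=p[b[1]:b[3],b[0]:b[2],::-1]; cv2.imwrite(f'pics/side2.png',cv2.resize(c,None,fx=5,fy=5,interpolation=2))
"
```

```text
t 3.4 pos [ 0.5222 -0.0612  0.013 ] F [0.07 0.8  0.12] open 0.0495 yaw_y 78.44 tilt [-0.  0. -1.]
slide/0.25 [-0.0072  0.0004 -0.0079]
[[ 0.52418387 -0.04285797  0.083     ]]
```

View pics/side2.png

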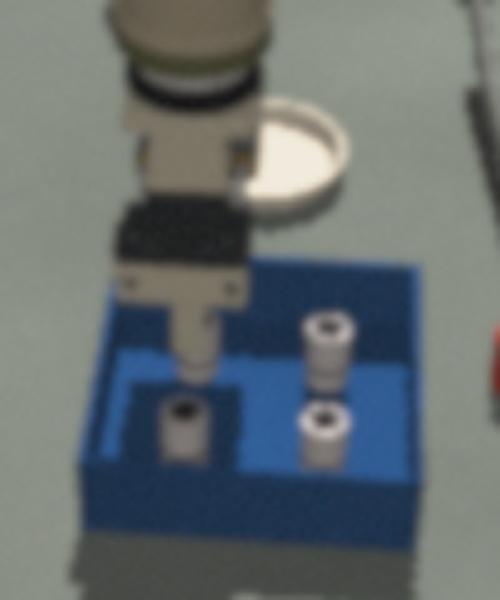

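The fingers straddle socket S1 at crop (200,350). Now I'll close on it.

Request:
play_rows(
  slide=[
    [0,0,0],
    [0,0,0],
    [0,0,0],
    [0,0,0],
    [0,0,0],
    [0,0,0],
    [0,0,0],
    [0,0,0],
  ],
  twist=[
    [0,0,0],
    [0,0,0],
    [0,0,0],
    [0,0,0],
    [0,0,0],
    [0,0,0],
    [0,0,0],
    [0,0,0],
  ],
  fingers=1,
  force=15,
)

```text
t: 4.25
tool_pos: [0.5221, -0.0613, 0.013]
orientation: [-0.317, -3.126, 0.0]
force: [0.6, -1.0, -0.2]
opening: 0.0004
gripper_force: 0.0
```

Request:
play_rows(
  slide=[
    [0,0,-0.004],
    [0,0,-0.004],
    [0,0,-0.004],
    [0,0,0],
    [0,0,0],
    [0,0,0],
    [0,0,0],
    [0,0,0],
  ],
  twist=[
    [0,0,0],
    [0,0,0],
    [0,0,0],
    [0,0,0],
    [0,0,0],
    [0,0,0],
    [0,0,0],
    [0,0,0],
  ],
)

```text
t: 5.05
tool_pos: [0.5221, -0.0613, 0.016]
orientation: [-0.317, -3.125, 0.0]
force: [0.1, 0.9, 0.4]
opening: 0.0004
gripper_force: 0.0
```

```bash
python3 -c "
from h import *
a=[]
for n,b in (('side',(225,170,315,270)),('top',(250,140,350,240))):
    p,d=cams.read_camera(n);P=cloud(n,d); c=p[b[1]:b[3],b[0]:b[2],::-1]; a.append(cv2.resize(c,(400,400),interpolation=2))
    np.savez(n+'3.npz',p=p,d=d)
cv2.imwrite('pics/both3.png',np.hstack(a))
"
```

```text
(no output)
```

View pics/both3.png

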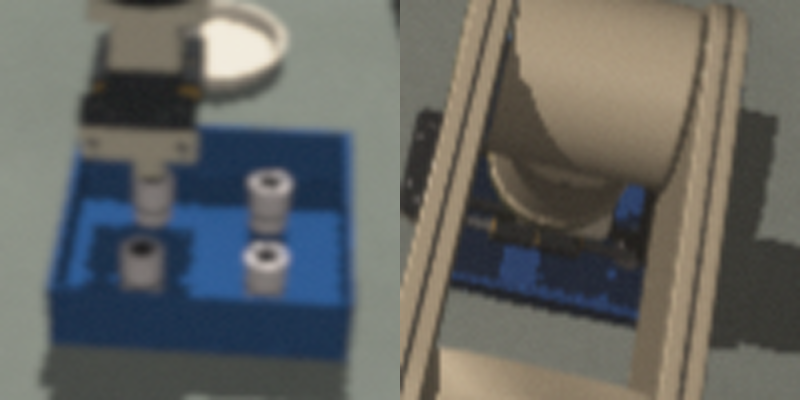

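The shut fingers are behind and above S1 at crop (152,170), and the socket hasn't moved. I'll check with depth where the gripper really is.

```bash
python3 -c "
from h import *
z=np.load('side3.npz');P=cloud('side',z['d'])
for v in range(190,226,1):
    print(v,P[v,259].round(4),z['p'][v,259],'|',P[v,248].round(4))
"
```

```text
190 [ 0.5192 -0.1085  0.1718] [34 35 37] | [ 0.4914 -0.0829  0.1553]
191 [ 0.5191 -0.1089  0.1687] [33 34 35] | [ 0.4909 -0.0879  0.1555]
192 [ 0.5213 -0.0909  0.1516] [35 36 35] | [ 0.4883 -0.1184  0.1752]
193 [ 0.5168 -0.1278  0.1764] [33 35 35] | [ 0.4876 -0.1254  0.1771]
194 [ 0.5161 -0.1339  0.1777] [32 33 34] | [ 0.4871 -0.1311  0.1781]
195 [ 0.5156 -0.1384  0.1779] [32 33 34] | [ 0.487  -0.1324  0.1758]
196 [ 0.5151 -0.1424  0.1776] [34 36 36] | [ 0.4865 -0.1373  0.1763]
197 [ 0.5147 -0.1457  0.1769] [32 33 32] | [ 0.4861 -0.1418  0.1765]
198 [ 0.514  -0.1514  0.1781] [32 35 35] | [ 0.4856 -0.1463  0.1767]
199 [ 0.5137 -0.1537  0.1766] [34 36 35] | [ 0.4853 -0.1492  0.1756]
200 [ 0.5134 -0.1562  0.1753] [37 36 37] | [ 0.4853 -0.1494  0.1725]
201 [ 0.5137 -0.1536  0.1698] [48 48 46] | [ 0.4851 -0.151   0.1704]
202 [ 0.5136 -0.1546  0.1673] [77 74 66] | [ 0.4853 -0.1475  0.1643]
203 [ 0.5137 -0.1542  0.1636] [108 102  90] | [ 0.4853 -0.1469  0.1604]
204 [ 0.5139 -0.1529  0.1592] [121 114 100] | [ 0.4858 -0.1404  0.1517]
205 [ 0.5148 -0.1455  0.1497] [123 116 102] | [ 0.4858 -0.1
[... 743 characters left out ...]
8  0.047 ] [108 103 100] | [ 0.4948 -0.0225  0.0076]
217 [ 0.5238 -0.0719  0.0431] [122 116 114] | [ 0.4944 -0.0263  0.0068]
218 [ 0.5239 -0.0716  0.0388] [124 118 116] | [ 0.4942 -0.0279  0.0039]
219 [ 0.5237 -0.0728  0.0359] [124 119 117] | [ 0.4937 -0.0331  0.0044]
220 [ 0.5237 -0.0733  0.0323] [126 120 117] | [ 0.4933 -0.038   0.0045]
221 [ 0.5239 -0.071   0.0263] [123 116 114] | [ 0.4927 -0.0441  0.0058]
222 [ 0.5239 -0.0717  0.0228] [113 109 107] | [ 0.4922 -0.0493  0.0063]
223 [ 0.524  -0.0708  0.0179] [106 101  99] | [ 0.4918 -0.054   0.0064]
224 [ 0.5237 -0.0735  0.0163] [112 109 107] | [ 0.4913 -0.0584  0.0061]
225 [ 0.5237 -0.0735  0.0122] [109 106 106] | [ 0.4911 -0.0611  0.0045]
```

The gripper body's underside sits at z≈0.135, where tool_pos implies 0.100. So the real fingertips are about 34 mm higher than reported and the fingers closed above the socket. x and y agree. I'll reopen and descend further, checking the height with depth as I go.

Request:
play_rows(
  slide=[
    [0,0,0],
    [0,0,0],
    [0,0,0],
    [0,0,0],
    [0.0,0,0.03],
    [0,0,0.03],
    [0,0,0.02],
    [0,0,0],
  ],
  twist=[
    [0,0,0],
    [0,0,0],
    [0,0,0],
    [0,0,0],
    [0,0,0],
    [0,0,0],
    [0,0,0],
    [0,0,0],
  ],
  fingers=-0.07,
)

```text
t: 5.95
tool_pos: [0.5209, -0.061, -0.0055]
orientation: [-0.316, -3.123, -0.0]
force: [0.2, -0.0, 0.1]
opening: 0.0495
gripper_force: 0.0
```

```bash
python3 -c "
from h import *
goto(.5237,-.0615,-.017)
p,d=cams.read_camera('side');P=cloud('side',d)
for u in (248,254,259):
  for v in range(207,222): print(u,v,P[v,u].round(4),p[v,u])
"
```

```text
t 5.95 pos [ 0.5209 -0.061  -0.0055] F [ 0.19 -0.02  0.05] open 0.0495 yaw_y 78.43 tilt [-0.002  0.001 -1.   ]
slide/0.25 [-0.0115  0.0004  0.0459]
248 207 [ 0.4849 -0.149   0.1485] [59 57 52]
248 208 [ 0.4849 -0.1486  0.1448] [91 87 78]
248 209 [ 0.485  -0.1464  0.1395] [114 108  95]
248 210 [ 0.4855 -0.1403  0.1308] [121 114 100]
248 211 [ 0.4853 -0.1418  0.1286] [121 113  99]
248 212 [ 0.4853 -0.1411  0.1245] [120 114  99]
248 213 [ 0.4852 -0.1421  0.1218] [122 115 101]
248 214 [ 0.4852 -0.1415  0.1177] [117 112  99]
248 215 [ 0.4851 -0.1414  0.114 ] [96 95 91]
248 216 [ 0.495  -0.02    0.0054] [64 71 80]
248 217 [ 0.4942 -0.0285  0.0086] [40 55 77]
248 218 [ 0.4938 -0.033   0.0084] [29 50 77]
248 219 [ 0.4935 -0.0363  0.0072] [34 63 98]
248 220 [ 0.4932 -0.0388  0.0052] [ 45  81 129]
248 221 [ 0.4928 -0.0426  0.0044] [ 48  90 144]
254 207 [ 0.5006 -0.1527  0.1501] [47 45 44]
254 208 [ 0.5007 -0.1514  0.1455] [77 73 65]
254 209 [ 0.5007 -0.1509  0.1417] [107 102  88]
254 210 [ 0.5006 -0.1518  0.1389] [120 114  99]
254 211 [ 0.5015 -0.1428  0.1279] [124 117 103]
254 212 [ 0.5012 -0
[... 474 characters left out ...]
133 -0.1579  0.153 ] [42 42 42]
259 208 [ 0.5135 -0.1563  0.1483] [73 69 61]
259 209 [ 0.5137 -0.1544  0.1433] [105  99  87]
259 210 [ 0.5139 -0.1525  0.1383] [121 114 100]
259 211 [ 0.5146 -0.1474  0.1304] [124 116 102]
259 212 [ 0.5146 -0.1469  0.1264] [124 117 102]
259 213 [ 0.5147 -0.1466  0.1226] [125 117 102]
259 214 [ 0.5146 -0.1478  0.1201] [124 118 102]
259 215 [ 0.5145 -0.148   0.1168] [123 116 101]
259 216 [ 0.5198 -0.1046  0.0754] [121 114 100]
259 217 [ 0.5204 -0.0995  0.0672] [119 113 100]
259 218 [ 0.5199 -0.1038  0.0671] [118 112  99]
259 219 [ 0.5202 -0.1017  0.0614] [118 112 100]
259 220 [ 0.5199 -0.1041  0.0597] [117 111  98]
259 221 [ 0.5203 -0.1014  0.0534] [118 112 100]
```

Request:
play_rows(
  slide=[
    [-0.008,0,0.02],
    [0,0,0.02],
    [0,0,0.015],
    [0,0,0],
    [0,0,0],
    [0,0,0],
    [0,0,0],
    [0,0,0],
  ],
  twist=[
    [0,0,0],
    [0,0,0],
    [0,0,0],
    [0,0,0],
    [0,0,0],
    [0,0,0],
    [0,0,0],
    [0,0,0],
  ],
)

```text
t: 6.8
tool_pos: [0.5243, -0.0617, -0.0175]
orientation: [0.316, 3.125, -0.0]
force: [-0.5, -0.3, 0.6]
opening: 0.0497
gripper_force: 0.0
```

Request:
play_rows(
  slide=[
    [0,0,0],
    [0,0,0],
    [0,0,0],
    [0,0,0],
    [0,0,0],
    [0,0,0],
    [0,0,0],
    [0,0,0],
  ],
  twist=[
    [0,0,0],
    [0,0,0],
    [0,0,0],
    [0,0,0],
    [0,0,0],
    [0,0,0],
    [0,0,0],
    [0,0,0],
  ],
  fingers=1,
  force=15,
)

```text
t: 7.6
tool_pos: [0.5242, -0.0615, -0.0176]
orientation: [0.316, 3.125, 0.0]
force: [0.6, 3.6, 1.2]
opening: 0.0257
gripper_force: 15.0
```

Request:
play_rows(
  slide=[
    [0,0,-0.004],
    [0,0,-0.004],
    [0,0,-0.004],
    [0,0,0],
    [0,0,0],
    [0,0,0],
    [0,0,0],
    [0,0,0],
  ],
  twist=[
    [0,0,0],
    [0,0,0],
    [0,0,0],
    [0,0,0],
    [0,0,0],
    [0,0,0],
    [0,0,0],
    [0,0,0],
  ],
)

```text
t: 8.4
tool_pos: [0.5237, -0.0615, -0.015]
orientation: [-0.316, -3.125, -0.0]
force: [0.8, 4.7, -6.3]
opening: 0.0257
gripper_force: 15.0
```

S1 is locked: 6 N pulled back after 2.6 mm. I'll ease down, release, and move to its neighbour 80 mm along −tool y.

Request:
play_rows(
  slide=[
    [0,0,0.005],
    [0,0,0.005],
    [0,0,0],
    [0,0,0],
    [0,0,0],
    [0,0,0],
    [0,0,0],
    [0,0,0],
  ],
  twist=[
    [0,0,0],
    [0,0,0],
    [0,0,0],
    [0,0,0],
    [0,0,0],
    [0,0,0],
    [0,0,0],
    [0,0,0],
  ],
  fingers=-0.07,
)

```text
t: 9.2
tool_pos: [0.5241, -0.0617, -0.0172]
orientation: [0.317, 3.126, -0.0]
force: [0.1, 0.4, 0.5]
opening: 0.0495
gripper_force: 0.0
```

Request:
play_rows(
  slide=[
    [0,0,-0.08],
    [0,0,-0.08],
    [0,-0.08,0],
    [0,-0.12,0],
    [0,-0.12,0],
    [0,0,0],
    [0,0,0],
    [0,0,0],
  ],
  twist=[
    [0,0,0],
    [0,0,0],
    [0,0,0],
    [0,0,0],
    [0,0,0],
    [0,0,0],
    [0,0,0],
    [0,0,0],
  ],
)

```text
t: 10.0
tool_pos: [0.5081, -0.1393, 0.0227]
orientation: [-0.316, -3.125, -0.001]
force: [-0.1, -0.2, -0.3]
opening: 0.0499
gripper_force: 0.0
```

```bash
python3 -c "
from h import *
goto(.5077,-.140,-.018)"
```

```text
t 10.0 pos [ 0.5081 -0.1393  0.0227] F [-0.13 -0.24 -0.28] open 0.0499 yaw_y 78.44 tilt [-0.  0. -1.]
slide/0.25 [ 0.0008 -0.0029  0.1627]
```

Request:
play_rows(
  slide=[
    [0,0,0.06],
    [0,0,0.06],
    [0,0,0.04],
    [0,0,0],
    [0,0,0],
    [0,0,0],
    [0,0,0],
    [0,0,0],
  ],
  twist=[
    [0,0,0],
    [0,0,0],
    [0,0,0],
    [0,0,0],
    [0,0,0],
    [0,0,0],
    [0,0,0],
    [0,0,0],
  ],
)

```text
t: 10.8
tool_pos: [0.5086, -0.1403, -0.0166]
orientation: [0.317, 3.124, -0.001]
force: [-0.1, -0.6, -0.2]
opening: 0.0498
gripper_force: 0.0
```

Request:
play_rows(
  slide=[
    [0,0,0],
    [0,0,0],
    [0,0,0],
    [0,0,0],
    [0,0,0],
    [0,0,0],
    [0,0,0],
    [0,0,0],
  ],
  twist=[
    [0,0,0],
    [0,0,0],
    [0,0,0],
    [0,0,0],
    [0,0,0],
    [0,0,0],
    [0,0,0],
    [0,0,0],
  ],
  fingers=1,
)

```text
t: 11.6
tool_pos: [0.5082, -0.1399, -0.0171]
orientation: [0.316, 3.125, 0.0]
force: [-0.1, 3.2, 2.2]
opening: 0.0259
gripper_force: 15.0
```

Request:
play_rows(
  slide=[
    [0,0,-0.004],
    [0,0,-0.004],
    [0,0,-0.004],
    [0,0,0],
    [0,0,0],
    [0,0,0],
    [0,0,0],
    [0,0,0],
  ],
  twist=[
    [0,0,0],
    [0,0,0],
    [0,0,0],
    [0,0,0],
    [0,0,0],
    [0,0,0],
    [0,0,0],
    [0,0,0],
  ],
)

```text
t: 12.4
tool_pos: [0.5076, -0.1398, -0.0146]
orientation: [-0.316, -3.125, -0.001]
force: [1.0, 4.4, -7.1]
opening: 0.0258
gripper_force: 15.0
```

S3 is locked too (7 N). Next is S4, at −tool x.

Request:
play_rows(
  slide=[
    [0,0,0.005],
    [0,0,0.005],
    [0,0,0],
    [0,0,0],
    [0,0,0],
    [0,0,0],
    [0,0,0],
    [0,0,0],
  ],
  twist=[
    [0,0,0],
    [0,0,0],
    [0,0,0],
    [0,0,0],
    [0,0,0],
    [0,0,0],
    [0,0,0],
    [0,0,0],
  ],
  fingers=-0.07,
)

```text
t: 13.2
tool_pos: [0.5081, -0.1401, -0.0167]
orientation: [-0.316, -3.126, 0.0]
force: [-0.2, 0.0, -0.5]
opening: 0.0495
gripper_force: 0.0
```

Request:
play_rows(
  slide=[
    [0,0,-0.08],
    [0,0,-0.08],
    [-0.08,0,0],
    [-0.12,0,0],
    [-0.12,0,0],
    [0,0,0],
    [0,0,0],
    [0,0,0],
  ],
  twist=[
    [0,0,0],
    [0,0,0],
    [0,0,0],
    [0,0,0],
    [0,0,0],
    [0,0,0],
    [0,0,0],
    [0,0,0],
  ],
)

```text
t: 14.0
tool_pos: [0.5853, -0.1558, 0.0228]
orientation: [-0.316, -3.124, -0.0]
force: [-0.7, 0.2, 0.5]
opening: 0.0498
gripper_force: 0.0
```

```bash
python3 -c "
from h import *
goto(.5858,-.1562,-.018)"
```

```text
t 14.0 pos [ 0.5853 -0.1558  0.0228] F [-0.7   0.19  0.55] open 0.0498 yaw_y 78.44 tilt [-0.001  0.    -1.   ]
slide/0.25 [-0.0024 -0.0013  0.1633]
```

Request:
play_rows(
  slide=[
    [0,0,0.06],
    [0,0,0.06],
    [0,0,0.04],
    [0,0,0],
    [0,0,0],
    [0,0,0],
    [0,0,0],
    [0,0,0],
  ],
  twist=[
    [0,0,0],
    [0,0,0],
    [0,0,0],
    [0,0,0],
    [0,0,0],
    [0,0,0],
    [0,0,0],
    [0,0,0],
  ],
)

```text
t: 14.8
tool_pos: [0.587, -0.1563, -0.0161]
orientation: [0.316, 3.125, -0.0]
force: [0.6, -0.3, -0.3]
opening: 0.0499
gripper_force: 0.0
```

Request:
play_rows(
  slide=[
    [0,0,0],
    [0,0,0],
    [0,0,0],
    [0,0,0],
    [0,0,0],
    [0,0,0],
    [0,0,0],
    [0,0,0],
  ],
  twist=[
    [0,0,0],
    [0,0,0],
    [0,0,0],
    [0,0,0],
    [0,0,0],
    [0,0,0],
    [0,0,0],
    [0,0,0],
  ],
  fingers=1,
)

```text
t: 15.6
tool_pos: [0.5865, -0.156, -0.0167]
orientation: [0.316, 3.126, 0.0]
force: [0.4, 0.5, 1.0]
opening: 0.0259
gripper_force: 15.0
```

Request:
play_rows(
  slide=[
    [0,0,-0.004],
    [0,0,-0.004],
    [0,0,-0.004],
    [0,0,0],
    [0,0,0],
    [0,0,0],
    [0,0,0],
    [0,0,0],
  ],
  twist=[
    [0,0,0],
    [0,0,0],
    [0,0,0],
    [0,0,0],
    [0,0,0],
    [0,0,0],
    [0,0,0],
    [0,0,0],
  ],
)

```text
t: 16.4
tool_pos: [0.5864, -0.1561, -0.0138]
orientation: [-0.316, -3.125, -0.0]
force: [-1.1, 0.9, -0.8]
opening: 0.0255
gripper_force: 15.0
```

S4 barely resists (−0.8 N), so it looks loose. I'll confirm with a small extra lift that stays inside the safe range.

Request:
play_rows(
  slide=[
    [0,0,-0.004],
    [0,0,-0.004],
    [0,0,0],
    [0,0,0],
    [0,0,0],
    [0,0,0],
    [0,0,0],
    [0,0,0],
  ],
  twist=[
    [0,0,0],
    [0,0,0],
    [0,0,0],
    [0,0,0],
    [0,0,0],
    [0,0,0],
    [0,0,0],
    [0,0,0],
  ],
)

```text
t: 17.2
tool_pos: [0.5865, -0.1561, -0.0117]
orientation: [0.316, 3.126, -0.0]
force: [-0.2, 0.9, -0.7]
opening: 0.0256
gripper_force: 15.0
```

It's loose. Next: lift it clear, carry it over the dish.

Request:
play_rows(
  slide=[
    [0,0,-0.03],
    [0,0,-0.05],
    [0,0,-0.08],
    [0,0,-0.08],
    [0,0,-0.06],
    [0,0,0],
    [0,0,0],
    [0,0,0],
  ],
  twist=[
    [0,0,0],
    [0,0,0],
    [0,0,0],
    [0,0,0],
    [0,0,0],
    [0,0,0],
    [0,0,0],
    [0,0,0],
  ],
  force=20,
)

```text
t: 18.0
tool_pos: [0.5856, -0.1559, 0.0621]
orientation: [-0.316, -3.124, -0.001]
force: [-0.0, -0.2, -1.6]
opening: 0.0254
gripper_force: 20.0
```

Request:
play_rows(
  slide=[
    [0.02,0.1,0],
    [0.02,0.12,0],
    [0.03,0.16,0],
    [0.03,0.16,0],
    [0.03,0.16,0],
    [0.03,0.16,0],
    [0.02,0.12,0],
    [0.01,0.08,0],
  ],
  twist=[
    [0,0,0],
    [0,0,0],
    [0,0,0],
    [0,0,0],
    [0,0,0],
    [0,0,0],
    [0,0,0],
    [0,0,0],
  ],
)

```text
t: 18.8
tool_pos: [0.5917, 0.1155, 0.0617]
orientation: [-0.314, -3.123, 0.0]
force: [0.4, 0.3, -0.6]
opening: 0.026
gripper_force: 20.0
```

```bash
python3 -c "
from h import *
goto(.597,.152,.01)"
```

```text
t 18.8 pos [0.5917 0.1155 0.0617] F [ 0.39  0.32 -0.59] open 0.026 yaw_y 78.54 tilt [-0.002  0.    -1.   ]
slide/0.25 [0.0076 0.1475 0.2069]
```

Request:
play_rows(
  slide=[
    [0.008,0.1,0],
    [0.006,0.053,0],
    [0,0,0.06],
    [0,0,0.06],
    [0,0,0.02],
    [0,0,0],
    [0,0,0],
    [0,0,0],
  ],
  twist=[
    [0,0,0],
    [0,0,0],
    [0,0,0],
    [0,0,0],
    [0,0,0],
    [0,0,0],
    [0,0,0],
    [0,0,0],
  ],
)

```text
t: 19.6
tool_pos: [0.5979, 0.1508, 0.029]
orientation: [0.318, 3.124, 0.0]
force: [0.2, 0.1, -0.3]
opening: 0.0249
gripper_force: 20.0
```

```bash
python3 -c "
from h import *
goto(.597,.152,-.014)
p,d=cams.read_camera('side');b=(220,120,320,270); cv2.imwrite('pics/side4.png',cv2.resize(p[b[1]:b[3],b[0]:b[2],::-1],None,fx=4,fy=4,interpolation=2))"
```

```text
t 19.6 pos [0.5979 0.1508 0.029 ] F [ 0.17  0.06 -0.27] open 0.0249 yaw_y 78.39 tilt [ 0.001  0.    -1.   ]
slide/0.25 [0.0046 0.0041 0.1719]
```

View pics/side4.png

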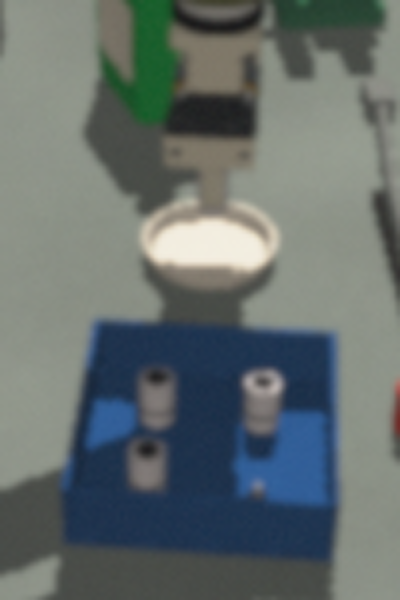

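Three sockets remain in the tin, with the bare stud visible at crop (257,488), and the gripper is over the dish at (210,215). I'll lower, slowing near the floor.

Request:
play_rows(
  slide=[
    [0.004,0.004,0.05],
    [0,0,0.05],
    [0,0,0.03],
    [0,0,0.02],
    [0,0,0.01],
    [0,0,0.004],
    [0,0,0],
    [0,0,0],
  ],
  twist=[
    [0,0,0],
    [0,0,0],
    [0,0,0],
    [0,0,0],
    [0,0,0],
    [0,0,0],
    [0,0,0],
    [0,0,0],
  ],
)

```text
t: 20.45
tool_pos: [0.5969, 0.1525, -0.0122]
orientation: [0.316, 3.125, 0.0]
force: [0.6, 0.2, -1.4]
opening: 0.0257
gripper_force: 20.0
```

Request:
play_rows(
  slide=[
    [0,0,0.004],
    [0,0,0.003],
    [0,0,0],
    [0,0,0],
    [0,0,0],
    [0,0,0],
    [0,0,0],
    [0,0,0],
  ],
  twist=[
    [0,0,0],
    [0,0,0],
    [0,0,0],
    [0,0,0],
    [0,0,0],
    [0,0,0],
    [0,0,0],
    [0,0,0],
  ],
)

```text
t: 21.25
tool_pos: [0.5965, 0.1524, -0.0144]
orientation: [0.317, 3.126, 0.0]
force: [0.0, 0.8, 0.6]
opening: 0.0257
gripper_force: 20.0
```

Request:
play_rows(
  slide=[
    [0,0,0.003],
    [0,0,0.003],
    [0,0,0],
    [0,0,0],
    [0,0,0],
    [0,0,0],
    [0,0,0],
    [0,0,0],
  ],
  twist=[
    [0,0,0],
    [0,0,0],
    [0,0,0],
    [0,0,0],
    [0,0,0],
    [0,0,0],
    [0,0,0],
    [0,0,0],
  ],
)

```text
t: 22.05
tool_pos: [0.5967, 0.1524, -0.0157]
orientation: [0.316, 3.125, 0.0]
force: [-1.5, -0.2, 5.3]
opening: 0.0255
gripper_force: 20.0
```

Contact with the floor (5 N). I'll release, then retreat straight up.

Request:
play_rows(
  slide=[
    [0,0,0],
    [0,0,0],
    [0,0,0],
    [0,0,0],
    [0,0,0],
    [0,0,0],
    [0,0,0],
    [0,0,0],
  ],
  twist=[
    [0,0,0],
    [0,0,0],
    [0,0,0],
    [0,0,0],
    [0,0,0],
    [0,0,0],
    [0,0,0],
    [0,0,0],
  ],
  fingers=-0.07,
)

```text
t: 22.85
tool_pos: [0.5965, 0.1524, -0.0159]
orientation: [0.317, 3.126, 0.0]
force: [-0.8, -0.3, 0.6]
opening: 0.0496
gripper_force: 0.0
```

Request:
play_rows(
  slide=[
    [0,0,-0.02],
    [0,0,-0.06],
    [0,0,-0.12],
    [0,0,-0.15],
    [0,0,-0.15],
    [0,0,-0.1],
    [0,0,0],
    [0,0,0],
  ],
  twist=[
    [0,0,0],
    [0,0,0],
    [0,0,0],
    [0,0,0],
    [0,0,0],
    [0,0,0],
    [0,0,0],
    [0,0,0],
  ],
)

```text
t: 23.65
tool_pos: [0.5973, 0.1525, 0.1358]
orientation: [0.316, 3.123, 0.001]
force: [0.3, -0.5, 0.4]
opening: 0.0498
gripper_force: 0.0
```

```bash
python3 -c "
from h import *
goto(.597,.152,.1)
p,d=cams.read_camera('side');b=(220,120,320,270); cv2.imwrite('pics/side5.png',cv2.resize(p[b[1]:b[3],b[0]:b[2],::-1],None,fx=4,fy=4,interpolation=2))"
```

```text
t 23.65 pos [0.5973 0.1525 0.1358] F [ 0.27 -0.46  0.41] open 0.0498 yaw_y 78.44 tilt [ 0.003  0.    -1.   ]
slide/0.25 [ 0.0011 -0.0025  0.1434]
```

View pics/side5.png

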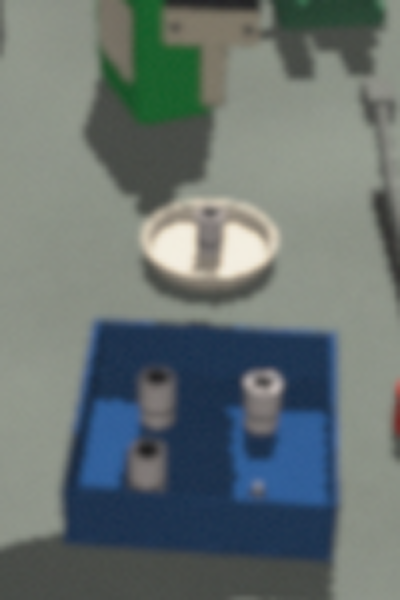

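The socket stands upright in the dish at crop (210,230), the other three are in the tin, and the gripper is clear. I'll hand in the job.

```bash
python3 -c "
from plant import robot
print(robot.close_job())"
```

```text
the job is handed in; nothing more can be done
None
```

I found the loose socket by gentle tugs (7 N at most), set it upright on the dish floor and left the other three in the tin; the job is handed in, but no verdict was returned.

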